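# Set up a seed scarifying jig and hold its sprung plunger open

### The job

Stand the flat file edgewise in the slot of the seed scarifying jig, right down on the base with its grip at the open end, and let go of it. Then pull the jig's sprung plunger rod out by its upright grip until the black ring mark stands at the barrel's mouth, and finish while still holding it steadily there. Leave the file seated and the other things on the bench where they are.

Things in the scene. Friction and masses are not known exactly. Their poses are not given: they have to be found in the camera images.
- jig: Seed scarifying jig, fixed, grey base, aluminium walls. Origin on the bench under the rod axis; z up. 12 mm base: strip x -125..+70, y -106..-44 mm with the file slot (slot), and tongue x -32..+32, y -45..+67 mm. Dark steel barrel, 22 mm across, along jig y at x 0, height 30 mm, y +5..+65 mm (27 mm collar at the mouth); the plunger rod is pulled out of it along jig +y.
- rod (a joint): Pull-out of the telescoping plunger rod (m): 0 = home, grows as it is pulled along jig +y, end of travel 0.065. At 0.050 the ring mark is at the barrel's mouth. An inner spring draws it home: about 4 N at home, plus 130 N/m, about 10.5 N at the mark; it springs back if let go.
- rod_grip (a point): Grasp point of the rod's upright grip: a black plastic block, 30 mm along jig x, 16 mm along jig y, 20 to 92 mm above the bench, at the rod's outer end. Point on its centre line, 72 mm above the bench; moves with the rod (home: jig x 0, y +113 mm). The 10 mm rod lies below at height 30 mm; at home 40 mm are free between grip and barrel mouth. Axes as the jig's.
- ring_mark (a point): Black ring on the rod, 3 mm wide, 13 mm across: the length mark. This point is on the rod's axis at the ring's middle. With the rod home it is hidden 50 mm inside the barrel. Axes as the jig's.
- barrel_mouth (a point): Centre of the barrel's open end (jig x 0, y +65, z 30 mm), where the rod comes out. Axes as the jig's.
- slot (a point): Middle of the slot floor: jig x 0, y -75 mm, 12 mm above the bench. Axes as the jig's; slot along x, 8 mm wide, open above. Walls 8 mm thick, 20 mm tall, x -35..+35 mm, with a 24 mm window in the middle; lips flare to 20 mm wide at 43 mm above the bench. End stop 26 mm tall at x +61 mm; the -x end is open and the base goes on there under the file's grip.
- file: Flat seed file, 170 mm, standing on edge: steel blade 100 long, 4 thick, 36 mm tall; grey plastic grip 70 long, 24 wide, 36 mm tall, flush with it above and below. 50 to 95 g. Origin: centre of the grip's underside; x along the blade (grip -35..+35, blade +35..+135 mm), z up. Seated it rests on the base, origin 12 mm above the bench, near jig x -85, y -75 mm.
- blade_mid (a point): Middle of the blade's lower edge, 85 mm along x from the file's origin. Seated, it lies near slot (within about 20 mm along the slot). Axes as the file's.
- sanding_block: Bystander: green and black sanding block 95 x 45 x 30 mm; origin centre of underside.
- box_stack: Bystander: stack of three clear seed boxes, 114 x 114 x 93 mm; origin centre of underside.
- flask: Bystander: conical glass flask, 92 mm across, 130 mm tall; origin centre of underside.
- seed_box: Bystander: clear lidded box of dark seeds, 114 x 114 x 31 mm; origin centre of underside.
- tweezers: Bystander: steel tweezers about 155 mm long, 9 mm tall, lying along their x; origin near the middle.
- wood_strip: Bystander: flat wooden strip 160 x 18 x 5 mm, lying along its x; origin centre of underside.
- brush: Bystander: small brush about 160 mm long lying along its x.
Mind the look-alikes: they are no part of the job. Leave any yellow look-alike of the file alone.

How it is judged:
By the outcome, as a careful person would: the job done as asked, in the order asked, and still so for the second after the job is handed in, while the arm keeps its last pose, push and grip.
It also fails if it takes over 54 s, if anything falls off the work surface, if the arm or the gripper's body presses on something with over 40 N, if the wrist force passes 120 N, or if a joint passes its speed limit or range.

### The arm

A 6-joint arm with a two-finger parallel gripper is mounted at the origin on the work surface. World frame = base frame: x ahead of the robot, y to its left, z up, the work surface at z = 0. Lengths are in mm, angles in rad, forces in N, time in s.
With the tool pointing down it reaches from about 350 to 875 mm from the base axis. Payload 4.2 kg.
Tool frame: the origin (TCP) lies between the finger pads; the fingertips stand 25 mm ahead of it and the grasp point (between the pads) lies 6 mm ahead of it; z points along the fingers, y is the line along which they close (so a half turn about z gives the same grasp; the last joint's range is limited). The gripper opens to 85 mm and grips with 20 to 120 N. Pads are 22 mm wide; open, the fingers measure 114 mm over their backs; the gripper's body (76 mm by 85 mm) begins 54 mm behind the grasp point. The pads swing forward as they close: fully open they stand 13 mm farther back than shut.
Start: joints at [-0.872, 0.385, 0.008, 0, -1.194, -0.259], TCP at [266.111, -565.495, 256.312] pointing down, gripper open.
Joint ranges: [-3.14, 3.14], [-1.21, 2.06], [-1.07, 1.41], [-3.16, 2.05], [-2.99, -0.16], [-3.1, 3.1]. Speed limits (rad/s): [2.79, 2.79, 3.14, 3.14, 3.14, 3.14].

### API

Orientations are given as a unit quaternion [x, y, z, w].
In Python, from bench import arm gives the robot as it stands.
- The arm moves only by the shell command python3 -m pendant 'ROWS'. ROWS is JSON, a list of rows, each a list of 7 numbers: the shift along the tool's x, y, z in m, then the turn, a rotation vector about the tool's x, y, z in degrees, then the finger opening in m, from 0 to 0.0854. In form: [[x, y, z, wx, wy, wz, fingers], ...]. A call has 1 to 12 rows; each row shifts and turns the commanded pose from where the row before left it, along the tool's axes as they then stand; what a row does not reach is not made up. A row lasts 1/10 s, in which the tool goes at most 50 mm and 8.59 degrees, less where a joint would pass 70% of its speed; a pose out of reach is approached as far as the arm can. A call is refused whole if a number of a shift passes 0.05 or a number of a turn 8.59, either way. A call with a gripper value outside its range is refused whole. The fingers move at their own pace and stop on an object; the grip force is fixed at half the most. Time passes only in rows, so rows that do not move let the fingers close. It gives the time, the measured TCP pose, the force, the opening and the grip force at its end, in the units of the state.
- arm.read_state(): the state, without advancing time (a new reading comes with each control period).
- arm.get_image(name): name is "scene" or "top" or "wrist"; returns a dict with "image" (420x560x3 uint8, red, green, blue), "fx", "fy", "cx", "cy" (pixels), "xyz" and "rotation" of the camera in the world. Camera axes: x right, y down, z forward; pixel columns grow to the right and rows downward; lengths in mm; the calibration is good to about 2 mm. A picture is of the moment at which its call begins. There is no depth.
- arm.job_done(): hands the job in; it is judged then, once.
The state is a dict: "clock": time; "joints": joint angles; "joint_vel": joint speeds; "joint_efforts": joint torques, N m; "position": TCP position; "ee_rot": TCP orientation; "contact_force": force on the tool from outside, world axes, zero at the start; "wrist_torque": the same for the moment, N m; "gripper_width": finger opening in mm; "grasp_force": force on a finger pad.
Only numpy, scipy, OpenCV 4.12 (cv2) and the standard library are available. Lean on these libraries where they do the work, as an engineer would, in place of code of your own. Each camera call takes 0.05 s, during which the arm holds its last target. There are 200 camera calls.

## Working session

There is one attempt and no reset: what is moved stays moved. The work goes in short steps, Python scripts to look and compute and a shell command to move; the robot and the scene stay as the last step left them, time stands still between calls to the robot, and variables do not carry over. Pictures are saved under pics/ and viewed, at most 10 in all, crops included, and the job is handed in when it is done.

```bash
mkdir -p pics; ls; cat > h.py <<'E'
import numpy as np, cv2, pickle
from bench import arm
from scipy.spatial.transform import Rotation as R
def snap(name, tag):
    d=arm.get_image(name); pickle.dump(d,open(f'pics/{tag}.pkl','wb'))
    cv2.imwrite(f'pics/{tag}.png',d['image'][:,:,::-1]); return d
def load(tag): return pickle.load(open(f'pics/{tag}.pkl','rb'))
def rot(d):
    r=np.array(d['rotation'],float); return r if r.shape==(3,3) else R.from_quat(r).as_matrix()
def ray(d,u,v):
    return np.array(d['xyz'],float), rot(d)@np.array([(u-d['cx'])/d['fx'],(v-d['cy'])/d['fy'],1.])
def atz(d,u,v,z):
    o,r=ray(d,u,v); return o+r*(z-o[2])/r[2]
def proj(d,p):
    c=rot(d).T@(np.array(p,float)-np.array(d['xyz'],float)); return d['fx']*c[0]/c[2]+d['cx'], d['fy']*c[1]/c[2]+d['cy']
def tri(obs):
    A=0;b=0
    for d,u,v in obs:
        o,r=ray(d,u,v); r/=np.linalg.norm(r); P=np.eye(3)-np.outer(r,r); A=A+P; b=b+P@o
    x=np.linalg.solve(A,b); return x,[np.round(np.array(proj(d,x))-(u,v),1) for d,u,v in obs]
E
python3 - <<'E'
from h import *
for n in ('scene','top','wrist'):
    d=snap(n,n+'0'); print(n,d['xyz'],np.round(rot(d),3).tolist(),d['fx'],d['cx'],d['cy'])
a=cv2.imread('pics/scene0.png');b=cv2.imread('pics/top0.png')
print(arm.read_state())
E
```

```text
pics
scene [1302.46851229   72.31407832 1357.37853816] [[-0.076, 0.857, -0.509], [0.997, 0.059, -0.049], [-0.011, -0.512, -0.859]] 463.98539120165765 290.15752123512925 206.63848913728208
top [ 482.34751789   -6.99584596 1377.57636271] [[0.0, -0.999, 0.05], [-1.0, -0.0, 0.0], [-0.0, -0.05, -0.999]] 463.67283440711884 278.21718305709993 208.34883737614064
wrist [ 201.21946467 -595.4813625   372.1699562 ] [[-0.426, 0.868, 0.256], [0.905, 0.408, 0.123], [0.002, 0.284, -0.959]] 344.63419077485565 284.0213468695689 210.1137830075584
{'clock': 0.15, 'joints': array([-8.72412568e-01,  3.85373228e-01,  6.95091260e-03, -3.36545829e-04,
       -1.19400308e+00, -2.58591124e-01]), 'joint_vel': array([-0.00024793, -0.00266288,  0.00059185,  0.00261523, -0.00041478,
       -0.00031263]), 'joint_efforts': array([ 4.97998226e-04, -3.92678225e+01,  1.88582146e+01,  4.18855995e+00,
       -3.41200517e-03, -3.30155551e-06]), 'position': array([ 265.93591948, -565.16518488,  255.48355294]), 'ee_rot': array([-2.18067815e-01,  9.75933266e-01,  7.95076167e-04, -2.36190525e-04]), 'contact_force': array([-0.14366987, -0.12004336, -0.66527187]), 'wrist_torque': array([-0.05503769, -0.00404283, -0.0282247 ]), 'grasp_force': 0.0, 'gripper_width': 85.36448527033316}
```

View pics/top0.png

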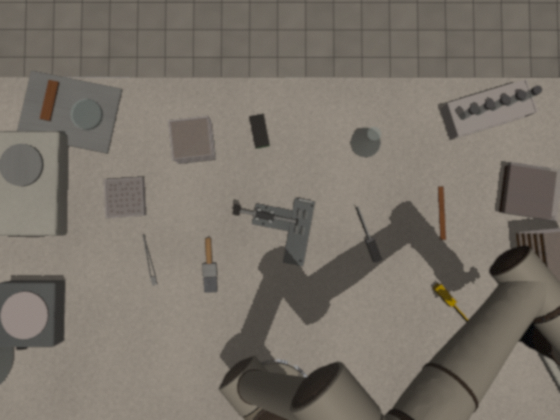

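View pics/scene0.png

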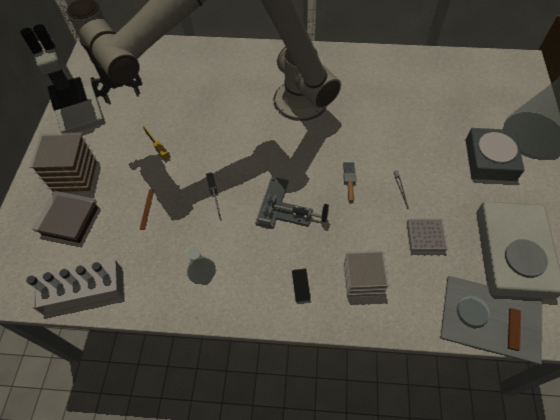

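The top view shows the jig at about (285,222), with its rod going left to the grip at (236,208). The grey file has its grip at (373,248) and blade tip at (357,207). The yellow look-alike is at (447,298). In the scene view the jig is at (285,208) and the file at (214,195). I'll enlarge both.

```bash
python3 - <<'E'
import cv2,numpy as np
a=cv2.imread('pics/top0.png')[190:270,225:385];b=cv2.imread('pics/scene0.png')[165:232,195:355]
f=lambda x:cv2.convertScaleAbs(cv2.resize(x,None,fx=4,fy=4,interpolation=cv2.INTER_CUBIC),alpha=1.5)
cv2.imwrite('pics/c1.png',np.vstack([f(a),f(b)]))
E
```

```text
(no output)
```

View pics/c1.png

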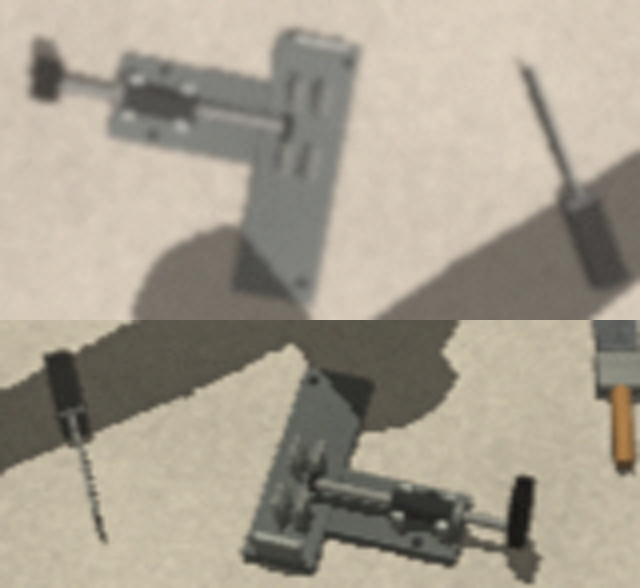

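The crop shows the strip corners (top panel) at about (233,290), (308,305), (358,45) and (280,32), and the tongue end at (108,130) and (122,52). The file's grip end is at (605,283), the junction at (578,197) and the blade tip at (521,62). The scene panel shows the same features, with the rod grip's top at (525,478).

```bash
cat > m1.py <<'E'
from h import *
from scipy.optimize import least_squares
T=load('top0');S=load('scene0')
t=lambda u,v:(T,225+(u+.5)/4-.5,190+(v+.5)/4-.5)
s=lambda u,v:(S,195+(u+.5)/4-.5,165+(v-320+.5)/4-.5)
jig=[((-125,-44,12),t(233,290)),((-125,-106,12),t(308,305)),((70,-106,12),t(358,45)),((70,-44,12),t(280,32)),((-32,67,12),t(108,132)),((32,67,12),t(122,52)),
((-125,-106,12),s(308,368)),((-125,-44,12),s(375,377)),((70,-106,12),s(243,550)),((32,67,12),s(458,562)),((-32,67,12),s(470,497))]
def res(p,full=False):
    M=R.from_euler('z',p[3]).as_matrix();o=[]
    for q,(d,u,v) in jig: o+=list(np.array(proj(d,M@np.array(q,float)+p[:3]))-(u,v))
    return np.array(o)
r=least_squares(res,[480,0,0,-.2],x_scale=[100,100,100,1],loss='soft_l1'); p=r.x
print('jig',p.round(3),np.degrees(p[3])); print(res(p).reshape(-1,2).round(1).tolist())
M=R.from_euler('z',p[3]).as_matrix()
for n,q in [('slot',(0,-75,12)),('grip',(0,113,72)),('seat',(-85,-75,12))]: print(n,(M@np.array(q)+p[:3]).round(1))
for n,a,b in [('tip',t(521,62),s(103,540)),('junc',t(578,197),s(72,415)),('gripend',t(605,283),s(60,354)),('rodgriptop',t(40,45),s(525,478))]:
    print(n,*tri([a,b]),atz(*a,36).round(1),atz(*b,36).round(1))
E
python3 m1.py
```

```text
jig [ 5.23883e+02  1.76300e+00 -4.23300e+00 -1.91000e-01] -10.935972225942363
[[-0.9, -0.1], [1.0, 0.1], [0.9, 0.1], [-0.2, -0.6], [-0.6, 1.1], [0.1, -0.1], [0.0, -0.7], [0.2, 0.8], [-0.3, 0.7], [-0.7, -0.2], [0.9, -0.1]]
slot [509.7 -71.9   7.8]
grip [545.3 112.7  67.8]
seat [426.2 -55.7   7.8]
tip [ 561.13833196 -235.64299467   -5.65806655] [array([-0.,  0.]), array([-0., -0.])] [ 558.8 -228.9   36. ] [ 583.8 -226.1   36. ]
junc [ 461.20345292 -271.4878387    30.12422611] [array([ 0.4, -0. ]), array([0.3, 0. ])] [ 461.2 -269.2   36. ] [ 464.9 -271.1   36. ]
gripend [ 399.2089878  -291.26834624   30.2561096 ] [array([ 0.7, -0.1]), array([0.6, 0. ])] [ 399.4 -288.1   36. ] [ 403.1 -291.7   36. ]
rodgriptop [564.03344298 110.88150538 139.75569412] [array([-0.4,  0. ]), array([-0.3,  0. ])] [571.  119.7  36. ] [501.  115.2  36. ]
```

```bash
python3 -m pendant '[[-0.0354,0.0238,0.005,0,0,0,0.085],[-0.0354,0.0238,0.005,0,0,0,0.085],[-0.0354,0.0238,0.005,0,0,0,0.085],[-0.0354,0.0238,0.005,0,0,0,0.085],[-0.0354,0.0238,0.005,0,0,0,0.085],[-0.0354,0.0238,0.005,0,0,0,0.085],[-0.0354,0.0238,0.005,0,0,0,0.085],[-0.0354,0.0238,0.005,0,0,0,0.085],[0,0,0,0,0,4.8,0.085],[0,0,0,0,0,0,0.085],[0,0,0,0,0,0,0.085]]'
python3 - <<'E'
from h import *
d=snap('wrist','w1'); s=arm.read_state(); print(s['position'],R.from_quat(s['ee_rot']).as_matrix().round(3).tolist(),s['contact_force'])
cv2.imwrite('pics/w1b.png',cv2.convertScaleAbs(d['image'][:,:,::-1],alpha=1.4))
E
```

```text
clock: 1.25
position: [441.1, -272.7, 216.2]
ee_rot: [-0.178, 0.984, 0.0, -0.0]
contact_force: [0.9, -0.2, 0.9]
gripper_width: 84.8
grasp_force: 0.0
[ 440.97357411 -273.05861543  216.24828914] [[-0.937, -0.349, -0.0], [-0.349, 0.937, 0.0], [0.0, 0.0, -1.0]] [-0.12793137  0.30518587  0.42116319]
```

View pics/w1b.png

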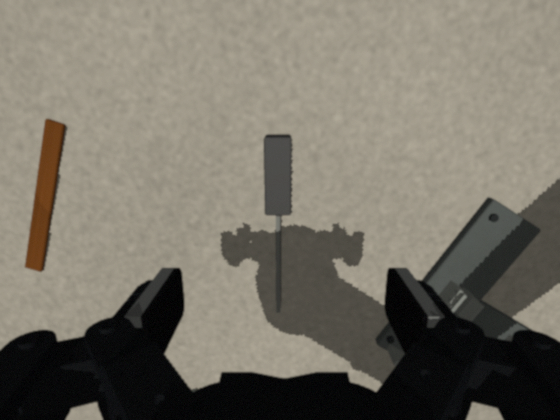

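The wrist view shows the file standing on edge and nearly vertical in the image. The grip's top face spans cols 265–291 and rows 139–214, and the blade tip is at (279,311). The jig strip's end is at lower right, with corners at (490,199) and (538,228).

```bash
python3 - <<'E'
from h import *
W=load('w1');T=load('top0')
for n,u,v in [('end',278,138),('junc',278.5,214),('tip',279,311),('jl',265,214),('jr',291,214)]: print(n,atz(W,u,v,36).round(1))
t=lambda u,v:(T,225+(u+.5)/4-.5,190+(v+.5)/4-.5)
for n,a,b in [('junc',(278.5,214),(578,197)),('end',(278,138),(605,283)),('tip',(279,311),(521,62))]: print(n,*tri([(W,*a),t(*b)]))
for n,u,v in [('A -125,-44',538,228),('B -125,-106',490,199)]: print(n,atz(W,u,v,12).round(1))
M=R.from_euler('z',-.191).as_matrix()
for q in [(-125,-44,12),(-125,-106,12)]: print((M@np.array(q)+[523.9,1.8,0]).round(1))
E
```

```text
end [ 398.5 -293.5   36. ]
junc [ 461.5 -269.8   36. ]
tip [ 555.  -234.8   36. ]
jl [ 465.8 -281.2   36. ]
jr [ 457.6 -259.3   36. ]
junc [ 461.39939324 -269.57029581   35.5627773 ] [array([ 0.3, -0.1]), array([ 0.1, -0.1])]
end [ 399.12915948 -292.6901241    17.03768583] [array([ 1. , -0.7]), array([ 0.2, -0.3])]
tip [ 560.12036991 -231.65597046   26.17448628] [array([ 1.3, -0.4]), array([ 0.4, -0.3])]
A -125,-44 [392.4 -22.6  12. ]
B -125,-106 [383.1 -82.1  12. ]
[392.8 -17.7  12. ]
[381.1 -78.5  12. ]
```

```bash
python3 -m pendant '[[0,-0.004,0.036,0,0,0,0.07],[0,0,0.04,0,0,0,0.07],[0,0,0.04,0,0,0,0.07],[0,0,0.04,0,0,0,0.07],[0,0,0.02,0,0,0,0.07],[0,0,0.008,0,0,0,0.07],[0,0,0,0,0,0,0.04],[0,0,0,0,0,0,0.015],[0,0,0,0,0,0,0.015],[0,0,0,0,0,0,0.015],[0,0,0,0,0,0,0.015],[0,0,0,0,0,0,0.015]]'
```

```text
clock: 2.5
position: [443.9, -276.8, 34.0]
ee_rot: [-0.177, 0.984, -0.001, 0.001]
contact_force: [-0.2, -0.8, 7.1]
gripper_width: 23.1
grasp_force: 59.6
```

```bash
python3 -m pendant '[[0,0,-0.03,0,0,0,0.015],[0,0,-0.05,0,0,0,0.015],[-0.0147,0.0406,0,0,0,0,0.015],[-0.0147,0.0406,0,0,0,0,0.015],[-0.0147,0.0406,0,0,0,0,0.015],[-0.0147,0.0406,0,0,0,0,0.015],[-0.0147,0.0406,0,0,0,0,0.015],[0,0,0,0,0,7.85,0.015],[0,0,0,0,0,7.85,0.015],[0,0,0,0,0,7.85,0.015],[0,0,0,0,0,7.85,0.015],[0,0,0,0,0,0,0.015]]'
python3 - <<'E'
from h import *
s=arm.read_state(); print(s['position'],s['ee_rot'],s['contact_force'],s['gripper_width'])
d=snap('wrist','w2');e=snap('scene','s2');t=snap('top','t2')
cv2.imwrite('pics/w2b.png',cv2.convertScaleAbs(d['image'][:,:,::-1],alpha=1.5))
a=cv2.resize(e['image'][165:240,210:340,::-1],None,fx=5,fy=5,interpolation=3)
cv2.imwrite('pics/s2b.png',cv2.convertScaleAbs(a,alpha=1.5))
E
```

```text
clock: 3.7
position: [440.6, -60.3, 112.5]
ee_rot: [0.096, 0.995, 0.0, 0.0]
contact_force: [-1.3, -0.5, -0.2]
gripper_width: 22.9
grasp_force: 59.1
[440.61287624 -60.33549275 112.51962299] [9.56183396e-02 9.95418051e-01 1.42252413e-04 1.30182108e-04] [-1.25572584 -0.53362124 -0.20135583] 22.923366284284384
```

View pics/w2b.png

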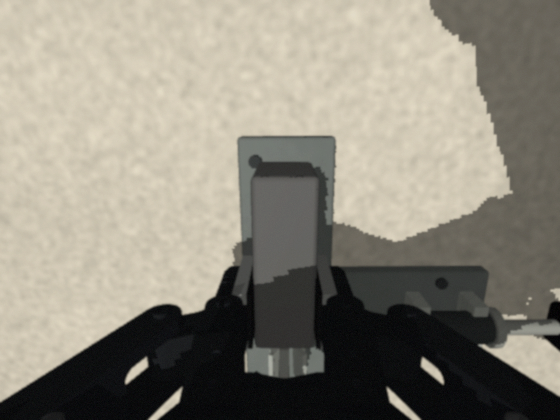

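The wrist view shows the strip's end with corners at (239,137) and (334,137). The held file's grip is above it, with its end edge at row 178 and cols 251–318. It looks nearly parallel, so I'll measure the edges.

```bash
python3 - <<'E'
from h import *
W=load('w2'); g=cv2.GaussianBlur(cv2.cvtColor(W['image'],cv2.COLOR_RGB2GRAY),(3,3),0).astype(float)
gx=cv2.Sobel(g,cv2.CV_64F,1,0); gy=cv2.Sobel(g,cv2.CV_64F,0,1)
def col(v,a,b): 
    k=a+np.argmax(abs(gx[v,a:b])); w=abs(gx[v,k-2:k+3]); return (w*np.arange(k-2,k+3)).sum()/w.sum()
def line(rows,a,b,z):
    P=np.array([atz(W,col(v,a,b),v,z) for v in rows]); f=cv2.fitLine(P[:,:2].astype(np.float32),cv2.DIST_HUBER,0,.01,.01).ravel()
    if f[0]<0:f[:2]*=-1
    print([round(col(v,a,b),1) for v in rows[::4]]); return f[2:],np.degrees(np.arctan2(f[1],f[0]))
ztop=112.5-34+36
L=line(range(142,225,4),230,246,12);Rr=line(range(142,200,4),325,342,12)
FL=line(range(185,262,4),244,257,ztop);FR=line(range(185,262,4),311,326,ztop)
for n,l in zip(('L','R','FL','FR'),(L,Rr,FL,FR)): print(n,l)
def end(cols,a,b,z):
    for c in cols:
        k=a+np.argmax(abs(gy[a:b,c])); print(c,k,atz(W,c,k,z).round(1))
end((260,275,290,310,325),128,145,12); end((260,275,290,305),170,190,ztop)
A=np.radians(10.95);n=np.array([np.sin(A),np.cos(A)])
for l in (L,Rr,FL,FR): print(n@l[0])
print('tcp',n@np.array([440.6,-60.3]))
E
```

```text
[np.float64(236.7), np.float64(237.2), np.float64(238.0), np.float64(238.8), np.float64(239.2), np.float64(240.1)]
[np.float64(335.4), np.float64(335.0), np.float64(334.3), np.float64(333.9)]
[np.float64(249.7), np.float64(249.8), np.float64(250.8), np.float64(250.8), np.float64(253.0)]
[np.float64(325.6), np.float64(325.4), np.float64(325.0), np.float64(315.8), np.float64(315.6)]
L (array([417.14053 , -84.789185], dtype=float32), np.float32(-10.652981))
R (array([417.40686 , -22.219814], dtype=float32), np.float32(-10.606751))
FL (array([403.328 , -64.2363], dtype=float32), np.float32(-9.124098))
FR (array([411.49902 , -41.388596], dtype=float32), np.float32(-17.610575))
260 135 [383.1 -63.5  12. ]
275 135 [384.9 -54.4  12. ]
290 135 [386.6 -45.3  12. ]
310 135 [389.  -33.2  12. ]
325 135 [390.8 -24.1  12. ]
260 177 [390.6 -58.2 114.5]
275 176 [391.3 -53.2 114.5]
290 177 [392.6 -48.3 114.5]
305 177 [393.5 -43.3 114.5]
-4.008654970715685
57.47212432210237
13.546310372057386
37.530135712009994
tcp 24.490842328801932
```

View pics/s2b.png

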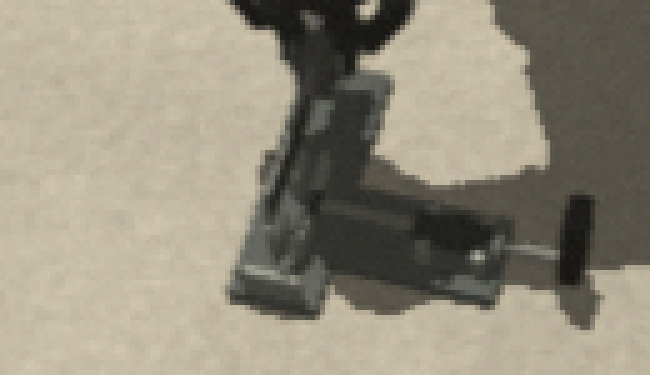

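The scene crop shows the blade lined up above the slot, with nothing touching. The wrist measurement puts the file about 1.8 mm short in jig +y and the lengthwise position right. I'll shift and lower.

```bash
python3 -m pendant '[[0,0.0018,0,0,0,0,0.015],[0,0,0.015,0,0,0,0.015],[0,0,0.015,0,0,0,0.015],[0,0,0.01,0,0,0,0.015],[0,0,0.01,0,0,0,0.015],[0,0,0.005,0,0,0,0.015],[0,0,0,0,0,0,0.015],[0,0,0,0,0,0,0.015]]'
python3 - <<'E'
from h import *
s=arm.read_state(); print(s['position'],s['contact_force'],s['wrist_torque'],s['gripper_width'])
E
```

```text
clock: 4.65
position: [441.5, -58.7, 57.5]
ee_rot: [0.096, 0.995, 0.0, 0.0]
contact_force: [-0.2, -0.4, -1.1]
gripper_width: 23.0
grasp_force: 59.1
[441.46555506 -58.68245227  57.48501721] [-0.16513332 -0.38566905 -1.08648818] [0.00093651 0.01645147 0.01689309] 22.97128324698412
```

```bash
python3 -m pendant '[[0,0,0.004,0,0,0,0.015],[0,0,0.004,0,0,0,0.015],[0,0,0.002,0,0,0,0.015],[0,0,0.0015,0,0,0,0.015],[0,0,0,0,0,0,0.015],[0,0,0,0,0,0,0.015]]'
python3 - <<'E'
from h import *
s=arm.read_state(); print(s['position'],s['contact_force'],s['wrist_torque'],s['gripper_width'])
t=snap('top','t3');d=snap('scene','s3');w=snap('wrist','w3')
f=lambda x:cv2.convertScaleAbs(cv2.resize(x[:,:,::-1],None,fx=5,fy=5,interpolation=3),alpha=1.6)
cv2.imwrite('pics/c3.png',np.hstack([f(t['image'][180:280,230:325]),f(d['image'][160:260,250:310])]))
E
```

```text
clock: 5.25
position: [441.2, -58.7, 46.0]
ee_rot: [0.096, 0.995, 0.0, 0.0]
contact_force: [0.1, -0.7, 2.1]
gripper_width: 22.8
grasp_force: 59.6
[441.17797585 -58.72908495  45.9798943 ] [ 0.14705201 -0.69715094  2.1061916 ] [ 0.0533788   0.14220035 -0.02038803] 22.843753512521435
```

```bash
python3 -m pendant '[[0,0,0.001,0,0,0,0.015],[0,0,0,0,0,0,0.015],[0,0,0,0,0,0,0.015]]'
```

```text
clock: 5.7
position: [441.2, -58.7, 45.9]
ee_rot: [0.096, 0.995, -0.0, 0.0]
contact_force: [-4.1, 1.2, 14.4]
gripper_width: 23.2
grasp_force: 61.2
```

View pics/c3.png

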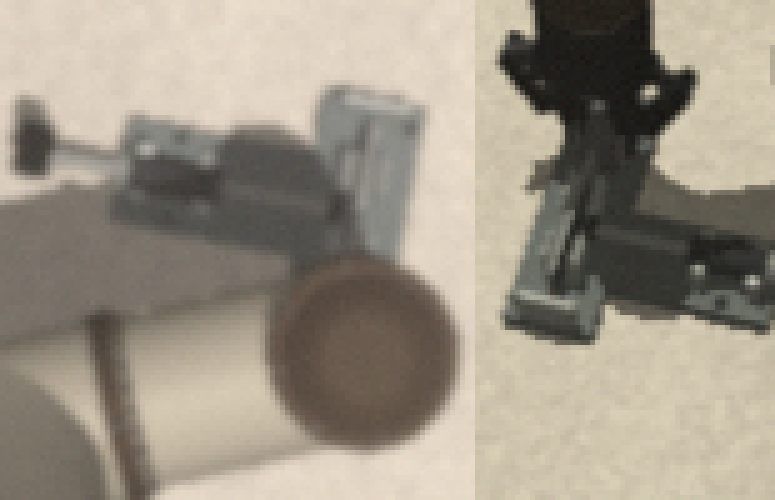

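The blade is down in the slot and contact is firm at the expected height of 46. I'll release, retreat upward and move over to above the rod grip.

```bash
python3 -m pendant '[[0,0,-0.001,0,0,0,0.03],[0,0,0,0,0,0,0.05],[0,0,0,0,0,0,0.05],[0,0,-0.02,0,0,0,0.05],[0,0,-0.04,0,0,0,0.05],[0,0,-0.045,0,0,0,0.05],[-0.0139,0.0377,0,0,0,0,0.06],[-0.0139,0.0377,0,0,0,0,0.06],[-0.0139,0.0377,0,0,0,0,0.06],[-0.0139,0.0377,0,0,0,0,0.06],[-0.0139,0.0377,0,0,0,0,0.06],[0,0,0,0,0,0,0.06]]'
python3 - <<'E'
from h import *
s=arm.read_state(); print(s['position'],s['contact_force'],s['gripper_width'])
t=snap('top','t4');d=snap('scene','s4');w=snap('wrist','w4')
f=lambda x,k:cv2.convertScaleAbs(cv2.resize(x[:,:,::-1],None,fx=k,fy=k,interpolation=3),alpha=1.6)
a=f(t['image'][185:275,230:325],3);b=f(d['image'][160:250,250:345],3)
cv2.imwrite('pics/c4.png',np.hstack([np.vstack([a,b]),cv2.copyMakeBorder(f(w['image'],.91),0,540-382,0,0,0)]))
E
```

```text
clock: 6.9
position: [548.0, 116.7, 150.2]
ee_rot: [0.094, 0.996, 0.0, 0.001]
contact_force: [-0.6, -1.3, 0.0]
gripper_width: 59.9
grasp_force: 0.0
[548.00649295 116.68959809 150.24443169] [-0.56595228 -1.31416099  0.03366002] 59.93214770125895
```

View pics/c4.png

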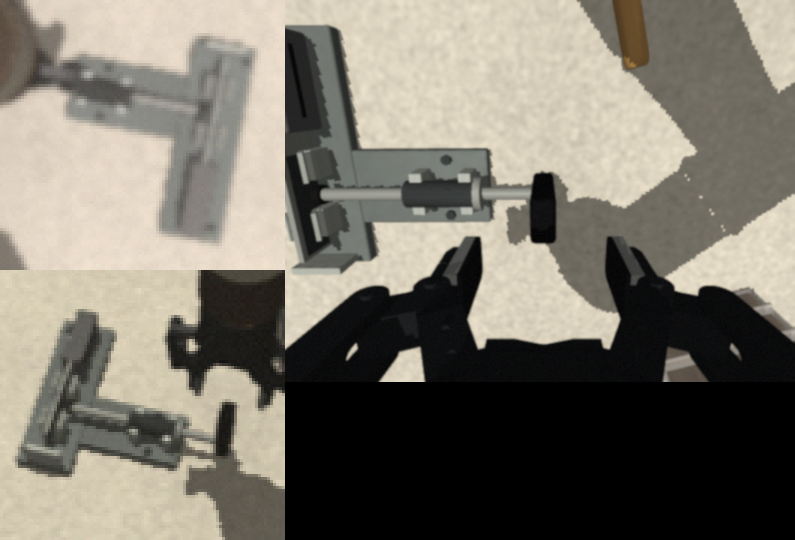

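The crops show the file seated, with its grip and blade in line in the slot and the grip at the open end. The wrist panel has the rod grip's top face centred at about (543,219), which is wrist pixel (283.5,241). It lies between the finger directions but farther toward tool +x.

```bash
python3 - <<'E'
from h import *
W=load('w4'); s=arm.read_state(); p=s['position'];M=R.from_quat(s['ee_rot']).as_matrix();print(p)
g=W['image'].max(2)
for v in (195,205,215,225,235,245,255,262): 
    c=np.where(g[v,255:315]<35)[0]; print(v,255+c.min() if len(c) else 0,255+c.max() if len(c) else 0)
cc=np.where(g[:,284]<35)[0]; print(cc[cc<300].min(),cc[cc<300].max())
for u,v in [(283.5,240.7),(283.5,266)]:
    q=atz(W,u,v,92); print(q.round(1),(M.T@(q-p)).round(1))
print((M.T@(np.array([545.2,113,72])-p)).round(1))
E
```

```text
[544.60436781 112.71075556 149.96060984]
195 274 294
205 272 295
215 271 296
225 269 297
235 269 297
245 270 297
255 270 297
262 271 296
190 266
[542.3 114.4  92. ] [ 2.5  1.3 58. ]
[557.  111.6  92. ] [-12.5   1.3  57.9]
[-0.7  0.5 78. ]
```

```bash
python3 -m pendant '[[0.0015,0.001,0.02,0,0,0,0.06],[0,0,0.025,0,0,0,0.06],[0,0,0.02,0,0,0,0.06],[0,0,0.007,0,0,0,0.06],[0,0,0,0,0,0,0.03],[0,0,0,0,0,0,0.022],[0,0,0,0,0,0,0.008],[0,0,0,0,0,0,0.008],[0,0,0,0,0,0,0.008],[0,0,0,0,0,0,0.008],[0,0,0,0,0,0,0.008]]'
python3 - <<'E'
from h import *
s=arm.read_state(); n=np.array([.190,.982,0]);print(s['position'],s['contact_force'],s['wrist_torque'],s['gripper_width'],n@s['position'],n@s['contact_force'])
E
```

```text
clock: 8.15
position: [544.6, 113.9, 80.2]
ee_rot: [0.095, 0.995, -0.0, 0.001]
contact_force: [-0.9, -4.4, 6.0]
gripper_width: 15.4
grasp_force: 59.8
[544.62877861 113.89240538  80.16440137] [-0.92554233 -4.44369171  5.99794854] [-1.2313837   0.00818387  0.24991749] 15.402882419329902 215.3218100226251 -4.539558306145938
```

```bash
python3 -m pendant '[[0,0.006,0,0,0,0,0.008],[0,0.006,0,0,0,0,0.008],[0,0.006,0,0,0,0,0.008],[0,0.006,0,0,0,0,0.008],[0,0.006,0,0,0,0,0.008],[0,0.006,0,0,0,0,0.008],[0,0.006,0,0,0,0,0.008],[0,0.006,0,0,0,0,0.008],[0,0,0,0,0,0,0.008],[0,0,0,0,0,0,0.008],[0,0,0,0,0,0,0.008]]'
python3 - <<'E'
from h import *
s=arm.read_state(); n=np.array([.190,.982,0]);print(s['position'],s['contact_force'],s['gripper_width'],n@s['position'],n@s['contact_force'])
t=snap('top','t5');d=snap('scene','s5');w=snap('wrist','w5')
f=lambda x,k:cv2.convertScaleAbs(cv2.resize(x[:,:,::-1],None,fx=k,fy=k,interpolation=3),alpha=1.6)
pj=[524,2,0]
for c in (t,d,w): print([round(float(x)) for x in proj(c,np.array([545.2-.19*48+9,66,30]))])
b=f(d['image'][175:250,255:355],4);a=f(w['image'],.7)
a=cv2.copyMakeBorder(a,0,300-a.shape[0] if a.shape[0]<300 else 0,0,0,0)
cv2.imwrite('pics/c5.png',np.hstack([b,a[:300]]))
E
```

```text
clock: 9.25
position: [553.2, 159.4, 80.1]
ee_rot: [0.096, 0.995, -0.001, -0.0]
contact_force: [0.4, -9.5, 7.1]
gripper_width: 15.4
grasp_force: 60.1
[553.20101886 159.43163321  80.12365208] [ 0.42580785 -9.54122448  7.14189226] 15.354978618137647 261.67005739400156 -9.288578944541035
[253, 210]
[310, 216]
[108, 268]
```

View pics/c5.png

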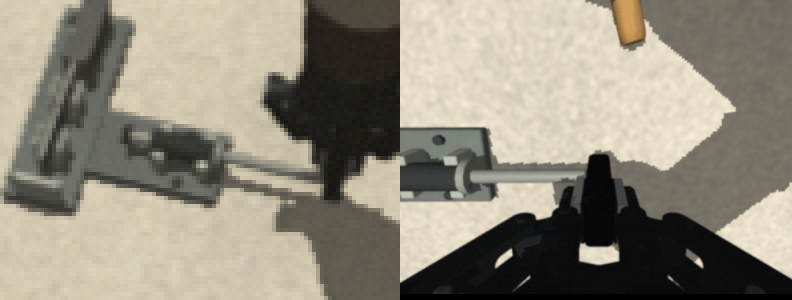

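The ring isn't showing yet: the wrist panel has bare rod from the collar's mouth at x≈470 outward. The pull is about 46 mm and the force 9.3 N. I'll pull a bit more and look at the mouth close up.

```bash
python3 -m pendant '[[0,0.002,0,0,0,0,0.008],[0,0.0015,0,0,0,0,0.008],[0,0,0,0,0,0,0.008],[0,0,0,0,0,0,0.008],[0,0,0,0,0,0,0.008]]'
cat > look.py <<'E'
from h import *
import sys
s=arm.read_state(); n=np.array([.190,.982,0]);print(n@s['position']-215.32,s['contact_force'],s['position'])
w=snap('wrist',sys.argv[1])['image']
# brightness along rod rows (min over rod width)
g=w.max(2)
for v in (246,250,254): print(v,g[v,70:130].tolist())
cv2.imwrite(f'pics/{sys.argv[1]}c.png',cv2.convertScaleAbs(cv2.resize(w[205:300,30:230,::-1],None,fx=4,fy=4,interpolation=3),alpha=1.5))
E
python3 look.py w6
```

```text
clock: 9.9
position: [553.8, 162.7, 80.1]
ee_rot: [0.096, 0.995, -0.001, -0.0]
contact_force: [-0.3, -11.7, 8.5]
gripper_width: 15.3
grasp_force: 60.2
49.633140254175316 [ -0.2763708  -11.68592227   8.51229508] [553.7557706  162.66755992  80.0877057 ]
246 [39, 46, 71, 91, 98, 100, 99, 99, 99, 99, 99, 99, 98, 87, 65, 47, 41, 40, 40, 41, 39, 36, 26, 16, 10, 13, 21, 43, 66, 80, 86, 86, 85, 85, 86, 85, 85, 85, 85, 85, 85, 86, 85, 86, 85, 86, 86, 85, 85, 85, 85, 87, 86, 86, 86, 86, 86, 86, 86, 86]
250 [46, 66, 89, 100, 104, 105, 105, 105, 106, 105, 105, 102, 94, 73, 50, 41, 41, 41, 40, 40, 35, 23, 15, 12, 9, 19, 48, 78, 96, 101, 101, 102, 102, 102, 101, 102, 102, 102, 101, 101, 101, 102, 101, 101, 101, 101, 101, 102, 102, 103, 101, 102, 102, 102, 102, 101, 102, 102, 102, 102]
254 [54, 82, 102, 108, 109, 107, 107, 107, 107, 107, 106, 105, 92, 67, 46, 39, 41, 42, 41, 39, 33, 21, 12, 10, 10, 22, 45, 73, 92, 101, 104, 103, 105, 104, 104, 104, 104, 105, 104, 105, 103, 105, 104, 105, 105, 104, 105, 105, 105, 105, 105, 104, 105, 105, 104, 105, 105, 105, 105, 105]
```

View pics/w6c.png

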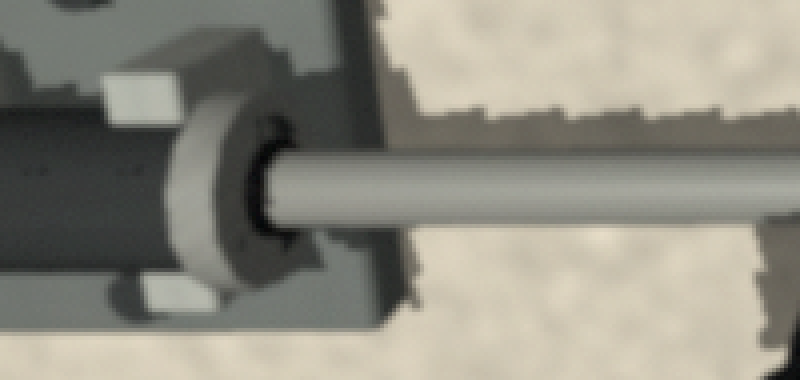

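The crop shows the black ring just appearing at the collar mouth, at about cols 245–268 and rows 150–240. I'll overlay a projected model of the mouth and ring to judge how far it is out.

```bash
cat > ov.py <<'E'
from h import *
import sys
W=load(sys.argv[1]); A=-np.radians(10.8); M=R.from_euler('z',A).as_matrix()
u=np.linspace(0,2*np.pi,60)
def circ(y,r,o): return np.array([proj(W,M@np.array([r*np.cos(t),y,30+r*np.sin(t)])+o) for t in u])
from scipy.optimize import least_squares
# observed collar front rim points (crop px -> image): leftmost, top, bottom; rod edges at far right
c=lambda x,y:((x+.5)/4-.5+30,(y+.5)/4-.5+205)
obs=dict(left=c(215,190)[0],top=c(262,92)[1],bot=c(242,290)[1])
rod=(c(600,152)[1],c(600,225)[1]); uc=c(600,0)[0]
def rodedge(o,s):
    # silhouette rows at col uc
    best=[]
    P=np.concatenate([circ(y,5,o) for y in np.linspace(70,150,81)]); k=abs(P[:,0]-uc)<1.5
    return P[k,1].min() if s<0 else P[k,1].max()
def res(o):
    C=circ(65,13.5,o); return [C[:,0].min()-obs['left'],C[:,1].min()-obs['top'],C[:,1].max()-obs['bot'],rodedge(o,-1)-rod[0],rodedge(o,1)-rod[1]]
r=least_squares(res,[524,2,0],diff_step=1e-3); o=r.x; print(o.round(1),np.round(r.fun,2))
im=cv2.resize(W['image'][205:300,30:230,::-1],None,fx=4,fy=4,interpolation=3); im=cv2.convertScaleAbs(im,alpha=1.6)
tiles=[]
for f in (0.,1.5,3.):
    t=im.copy()
    for y,rr,col in [(65,13.5,(0,0,255)),(65+f,6.5,(0,255,0)),(65+f,5,(255,255,0))]:
        C=circ(y,rr,o); C=((C-[30,205]+.5)*4-.5); cv2.polylines(t,[C.round().astype(np.int32)],True,col,1)
    tiles.append(cv2.resize(t[70:310,150:410],None,fx=1,fy=1))
cv2.imwrite(f'pics/{sys.argv[1]}ov.png',np.hstack(tiles))
E
python3 ov.py w6
```

```text
[526.3  -2.1  -8.2] [ 0.   -0.15 -0.17  0.13  0.19]
```

View pics/w6ov.png

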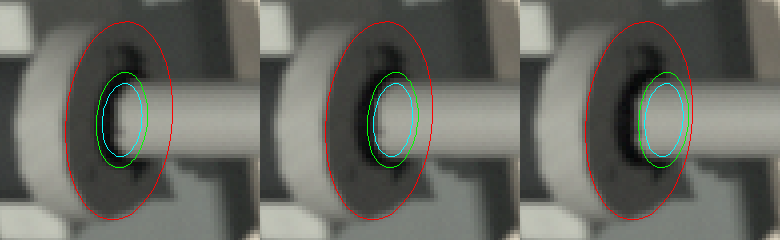

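The visible black is about 21 crop px wide and starts exactly at the f=0 circle. The ring therefore straddles the mouth with about 2.1 mm showing, where 1.5 mm is ideal, so I'm about 0.6 mm too far. I'll ease back slightly and re-measure numerically.

```bash
python3 -m pendant '[[0,-0.0006,0,0,0,0,0.008],[0,0,0,0,0,0,0.008],[0,0,0,0,0,0,0.008],[0,0,0,0,0,0,0.008],[0,0,0,0,0,0,0.008],[0,0,0,0,0,0,0.008]]'
python3 look.py w7 | sed -n '1p;3p' | cut -c1-200
python3 - <<'E'
from h import *
d=snap('scene','s7')
E
```

```text
clock: 10.55
position: [553.7, 162.0, 80.1]
ee_rot: [0.096, 0.995, -0.001, -0.0]
contact_force: [-0.3, -9.1, 8.0]
gripper_width: 15.2
grasp_force: 60.2
48.99353368202088 [-0.3412884  -9.10504358  8.01967884] [553.66437701 162.03391247  80.10772102]
250 [39, 42, 57, 83, 99, 104, 104, 106, 105, 107, 105, 105, 104, 99, 83, 57, 43, 40, 41, 40, 40, 39, 30, 17, 13, 37, 73, 95, 101, 100, 101, 100, 101, 100, 101, 102, 101, 101, 102, 102, 102, 102, 101,
```

```bash
python3 -m pendant '[[0,0.0003,0,0,0,0,0.008],[0,0,0,0,0,0,0.008],[0,0,0,0,0,0,0.008],[0,0,0,0,0,0,0.008],[0,0,0,0,0,0,0.008],[0,0,0,0,0,0,0.008]]'
python3 look.py w8 | cut -c1-170
python3 - <<'E'
from h import *
a=load('s4')['image'].astype(int);b=snap('scene','s8')['image'].astype(int)
x=abs(a-b).max(2)[165:240,255:280]; print('file region diff',x.mean(),(x>40).sum())
s=arm.read_state(); print(s['joint_vel'].round(4))
E
```

```text
clock: 11.25
position: [553.7, 162.2, 80.1]
ee_rot: [0.096, 0.995, -0.001, -0.0]
contact_force: [0.2, -11.0, 7.4]
gripper_width: 15.5
grasp_force: 60.1
49.21060531671833 [  0.18228719 -11.02565838   7.41725104] [553.69687487 162.24867525  80.09596105]
246 [37, 38, 46, 71, 91, 98, 99, 100, 100, 99, 99, 99, 99, 96, 85, 61, 45, 41, 39, 40, 40, 38, 34, 24, 12, 9, 20, 38, 54, 70, 82, 85, 86, 85, 86, 85, 85, 85, 85, 85, 86, 
250 [40, 47, 69, 93, 100, 103, 104, 105, 105, 106, 105, 105, 103, 93, 73, 50, 40, 42, 41, 40, 39, 34, 26, 14, 9, 19, 38, 58, 82, 97, 100, 101, 101, 101, 102, 101, 102, 10
254 [41, 55, 83, 103, 108, 109, 107, 108, 108, 107, 107, 108, 104, 89, 63, 45, 40, 40, 41, 41, 39, 32, 19, 13, 17, 44, 78, 99, 103, 104, 104, 104, 104, 104, 104, 103, 104
file region diff 2.1285333333333334 1
[ 0.0009 -0.0012 -0.0009 -0.0003 -0.0018 -0.0007]
```

```bash
python3 -c "
from bench import arm
print(arm.job_done())"
```

```text
the job is handed in; nothing more can be done
None
```

I handed the job in with the file seated in the slot and released, and the rod held with about half of its 3 mm ring showing at the barrel's mouth, within about 0.5 mm; I viewed 11 pictures, one over the limit of 10.

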